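# Swap the blank for the sample in the open photometer

### The job

The blank cell was left standing under the photometer's light path: first put it back upright in the empty place of the row on the low grey shelf, lined up with the other cells. Then take the sample cell with the round stopper from the bench and hold it upright and still in the light path, midway between the two snouts and centred on the beam so that the beam passes straight through its clear windows; finish while holding it there, with the gripper alone carrying it. Grip both cells by their frosted faces only, never touching clear windows, lid or stopper, and leave everything else where it stands.

Things in the scene. Friction and masses are not known exactly. Their poses are not given: they have to be found in the camera images.
- blank_center (a point): centre (half-way up, 25 mm above its foot) of the blank, a loose glass cell of 55 to 100 g, 20 mm (its x) by 32 mm (its y), 50 mm tall, z up. The two broad faces at x = +10 and -10 mm are frosted, whitish and opaque, 29 mm wide: grip here, 20 mm apart. The two clear windows are at y = +16 and -16 mm. A flat white lid, 13 by 26 mm and 6 mm high, lies on top. It starts standing on the photometer's base plate, between the two heads, a little askew
- blank: the blank cell itself; origin at the centre of its underside, axes as blank_center
- blank_windows: the blank's two clear windows (fixed to it; same frame as blank): not to be touched by the fingers
- blank_top: the blank's flat lid (fixed to it; same frame as blank): not to be touched by the fingers
- sample_center (a point): centre (half-way up, 25 mm above its foot) of the sample, a loose glass cell of the same body, size, faces and axes as the blank (frosted faces at x = +10 and -10 mm, clear windows at y = +16 and -16 mm), but with a round stopper, 11 mm across and 10 mm high, on its 6 mm lid (total height 66 mm). It starts standing alone on the bench, nearest the robot, turned any way within about 35 degrees
- sample: the sample cell itself; origin at the centre of its underside, axes as sample_center
- sample_windows: the sample's two clear windows (fixed to it; same frame as sample): not to be touched by the fingers
- sample_top: the sample's lid and round stopper (fixed to it; same frame as sample): not to be touched by the fingers
- empty_place (a point): the middle of the empty place in the row, on the shelf board's upper surface (30 mm above the bench), marked by a thin pale rectangle 26 by 38 mm with no height to speak of. Its y runs along the row, its x across it: a cell standing right has its centre 25 mm above this point and its y along the row (either way round)
- shelf: low grey fixed shelf, 70 mm deep (x), 230 mm long (y), board top 30 mm high, origin at the centre of its underside. Four places in one row along its y, 48 mm apart (at y = -72, -24, 24, 72 mm), so that neighbouring cells face each other window to window with a 16 mm gap; the frosted faces look to the shelf's front and back. Any of the four may be the empty one
- light_path (a point): the middle of the light path, 85 mm above the bench: midway between the two snout tips. Its y runs along the beam (level), its x across it, z up. The beam is drawn as a thin pale line
- photometer: fixed open photometer, origin at the centre of its underside: base plate 80 mm (x) by 290 mm (y), 8 mm thick; at each end a cream head 60 by 60 mm, 112 mm high, with inner faces at y = +85 and -85 mm; on each a snout 20 mm across, 10 mm long, at beam height, so that 150 mm is free between the snout tips. It has no seat for a cell at beam height
- cell_a: another cell standing in the row: square glass cell 20 mm (its x) by 32 mm (its y), 50 mm tall, plus a flat white lid (6 mm high, 13 by 26 mm) on top; the same make as the blank; origin at the centre of its underside; leave alone
- cell_b: another cell in the row, like cell_a; leave alone
- cell_c: another cell in the row, like cell_a; leave alone
- amber_jar: amber glass jar, 54 mm across, 75 mm tall, on the bench on the robot's left; origin under its centre; leave alone
- vial: glass vial, 36 mm across, 60 mm tall, on the bench on the robot's right; origin under its centre; leave alone
- beaker: glass beaker, 66 mm across, 85 mm tall, at the back; origin under its centre; leave alone
- wash_bottle: white bottle, 60 mm across, 130 mm tall, on the far left; origin under its centre; leave alone
- dish: flat round dish, 84 mm across, 14 mm high, on the far right; origin under its centre; leave alone
Things that resemble listed ones, but are neither listed nor needed, are in the scene too. Leave any black or brown look-alike of the blank alone.

How it is judged:
By the outcome, as a careful person would: the job done as asked, in the order asked, and still so for the second after the job is handed in, while the arm keeps its last pose, push and grip.
It also fails if it takes over 64 s, if anything falls off the work surface, if the arm or the gripper's body presses on something with over 40 N, if the wrist force passes 120 N, or if a joint passes its speed limit or range.

### The arm

A 6-joint arm with a two-finger parallel gripper is mounted at the origin on the work surface. World frame = base frame: x ahead of the robot, y to its left, z up, the work surface at z = 0. Lengths are in mm, angles in rad, forces in N, time in s.
With the tool pointing down it reaches from about 275 to 825 mm from the base axis. Payload 5.2 kg.
Tool frame: the origin (TCP) lies at the very end of the fingers, on their centre line; the grasp point (between the pads) lies 19 mm behind it; z points along the fingers, y is the direction in which the jaws open and shut (so a half turn about z gives the same grasp; the last joint's range is limited). The gripper opens to 93 mm and grips with 3 to 60 N. Pads are 15 mm wide; open, the fingers measure 128 mm over their backs; the gripper's body (75 mm by 188 mm) begins 65 mm behind the grasp point.
Start: joints at [-1.386, 0.259, 1.535, -0, 1.348, -0.203], TCP at [208.005, -509.155, 188.553] pointing down, gripper open.
Joint ranges: [-3.14, 3.14], [-0.91, 2.08], [0.19, 2.58], [-1.22, 4.36], [0.22, 2.71], [-3.12, 3.12]. Speed limits (rad/s): [2.57, 2.57, 3.14, 3.14, 3.14, 3.14].

### API

Orientations are given as [roll, pitch, yaw] about the fixed x, y, z axes, in that order (R = Rz(yaw) Ry(pitch) Rx(roll)).
In Python, from bench import robot gives the robot as it stands. The module is installed in compiled form; this text tells all that it offers. Calls block until the motion is done:
- robot.move_ptp(position, orientation): joint-space move of the TCP to a pose.
- robot.move_linear(position, ori=None, speed=150, f_stop=None): straight line of the TCP; ori=None keeps the orientation; speed is the mean speed in mm/s. With f_stop (N) it stops when the force on the tool has changed by that much, and returns True; else False.
- robot.move_j(angles): joint-space move.
- robot.move_gripper(opening): opening from 0.0 (shut) to 1.0 (fully open); the grip force is fixed at half the most; returns when the fingers have stopped.
- robot.sleep(seconds).
- robot.inverse_kinematics(position, orientation): joint angles nearest the present ones, or None.
- robot.get_image(name): name is "scene" or "top" or "wrist"; returns a dict with "img" (400x640x3 uint8, blue, green, red), "fovy" (degrees; the focal length in pixels is half the picture's height over the tangent of half this angle, whatever the lens; pixels are square), "cx", "cy" (the principal point, pixels), "eye" and "orientation" of the camera in the world. Camera axes: x right, y down, z forward; pixel columns grow to the right and rows downward; lengths in mm; the calibration is good to about 2 mm. A picture is of the moment at which its call begins. There is no depth.
A pose or a line that the arm cannot do raises robot.MotionError and nothing moves.
- robot.hand_in(): hands the job in, once; it reports no verdict.
Readings, each from a call of its own:
- robot.current_t(): time.
- robot.current_qpos(): joint angles.
- robot.current_joint_vel(): joint speeds.
- robot.current_joint_efforts(): joint torques, N m.
- robot.current_tcp_pos(): TCP position.
- robot.current_eef_rot(): TCP orientation.
- robot.current_contact_force(): force on the tool from outside, world axes, zero at the start.
- robot.current_ft_torque(): the same for the moment, N m.
- robot.current_gripper_width(): opening from 0.0 (shut) to 1.0 (fully open).
Only numpy, scipy, OpenCV 4.12 (cv2) and the standard library are available. Lean on these libraries where they do the work, as an engineer would, in place of code of your own. Each camera call takes 0.05 s, during which the arm holds its last target. There are 200 camera calls.

## Working session

There is one attempt and no reset: what is moved stays moved. The work goes in short steps, each a Python script; the robot and the scene stay as the last script left them, time stands still between calls to the robot, and variables do not carry over. Pictures are saved under pics/ and viewed, about 8 in all and at most 12, crops included, and the job is handed in when it is done.

```bash
mkdir -p pics
cat > h.py <<'E'
import numpy as np, cv2
from scipy.spatial.transform import Rotation as R
from bench import robot
def rot(o):
    o=np.array(o,float)
    return o if o.shape==(3,3) else (R.from_quat(o).as_matrix() if o.shape==(4,) else R.from_euler('xyz',o).as_matrix())
def f(c): return 200/np.tan(np.radians(c['fovy'])/2)
def ray(c,uv,z):
    d=rot(c['orientation'])@np.array([(uv[0]-c['cx'])/f(c),(uv[1]-c['cy'])/f(c),1]); e=np.array(c['eye'])
    return e+d*(z-e[2])/d[2]
def proj(c,p):
    q=rot(c['orientation']).T@(np.array(p,float)-np.array(c['eye'])); return np.array([c['cx']+f(c)*q[0]/q[2],c['cy']+f(c)*q[1]/q[2]])
E
python3 - <<'E'
from h import *
import pickle
for n in("scene","top"):
    c=robot.get_image(n);cv2.imwrite(f'pics/{n}0.png',c['img']);pickle.dump(c,open(n+'.pkl','wb'));print(n,{k:v for k,v in c.items() if k!='img'})
print(robot.current_t(),robot.current_eef_rot())
E
```

```text
scene {'fovy': 42.45063149012922, 'cx': 319.7442420758312, 'cy': 197.00137563602252, 'eye': array([1432.04134936, -185.87982002, 1092.17705931]), 'orientation': array([-2.44963556,  0.01291701,  1.32772744])}
top {'fovy': 55.526658934837656, 'cx': 318.32396900049093, 'cy': 193.34400446821624, 'eye': array([ 394.85961993,  -12.76187571, 1143.11349886]), 'orientation': array([-2.94455941,  0.01215438, -1.57413268])}
0.1 [-3.13998375e+00 -3.45020617e-04  3.87760901e-01]
```

View pics/top0.png

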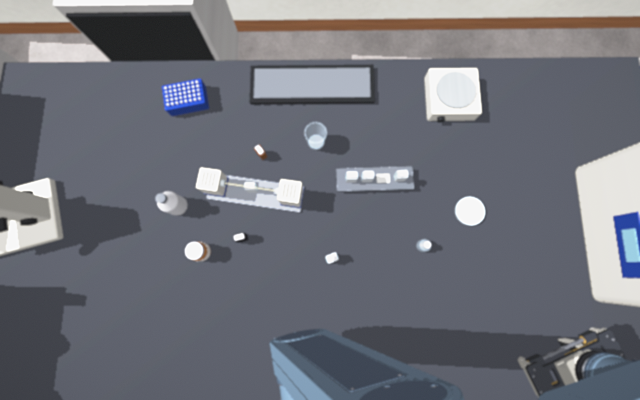

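View pics/scene0.png

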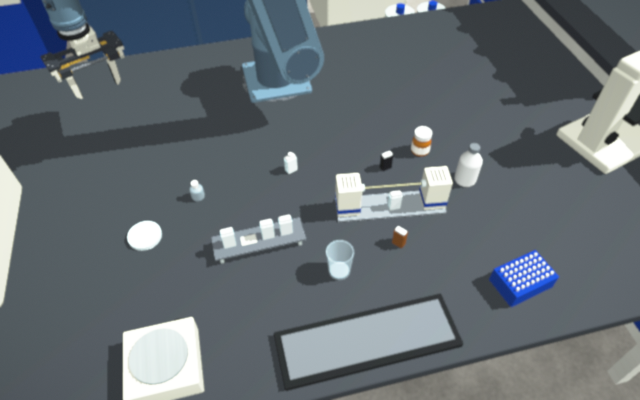

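The top view shows the blank at about (250,185), the sample at (332,258) and the empty place at (384,178). The black and brown look-alikes are at (239,237) and (261,151). I'll get coarse positions and then look closer with the wrist camera.

Run:
```python
from h import *
import pickle
c=pickle.load(open('top.pkl','rb'))
for n,uv,z in [('blank',(250,185),64),('sample',(332,257),56),('place',(384,178),30),('headL',(210,180),112),('headR',(290,191),112),('shL',(337,190),30),('shR',(413,188),30)]:
    print(n,ray(c,uv,z).round(1))
w=robot.get_image('wrist'); T=rot(robot.current_eef_rot()); print('wrist',f(w),w['cx'],w['cy'],'eye in tool',T.T@(np.array(w['eye'])-robot.current_tcp_pos()),(T.T@rot(w['orientation'])).round(3))
b=c['img'][130:280,150:450]; cv2.imwrite('pics/topcrop.png',cv2.resize(b,None,fx=2.66,fy=2.66,interpolation=cv2.INTER_CUBIC))
```

```text
blank [636.3 198.8  64. ]
sample [428.5 -38.3  56. ]
place [ 663.  -197.5   30. ]
headL [640.6 302.  112. ]
headR [607.8  77.6 112. ]
shL [627.  -55.9  30. ]
shR [ 631.8 -282.8   30. ]
wrist 326.50595948049966 317.6665594371407 200.70210197476425 eye in tool [  74.61115363   -0.22179846 -196.1324333 ] [[-0.    -0.963 -0.268]
 [ 1.     0.    -0.001]
 [ 0.001 -0.268  0.963]]
```

```bash
cat >> h.py <<'E'
def snap(n):
    c=robot.get_image('wrist'); cv2.imwrite(f'pics/{n}.png',c['img'])
    import pickle; pickle.dump(c,open(n+'.pkl','wb')); return c
E
python3 - <<'E'
from h import *
P=np.pi
for p in [(636,199,19),(663,-197,41),(428,-38,11)]:
  for y in (81.7,-98.3):
    q=robot.inverse_kinematics(list(p),[P,0,np.radians(y)]); print(p,y,None if q is None else np.round(q,2))
E
python3 - <<'E'
from h import *
P=np.pi
def best(p,y):
    o=[([P,0,np.radians(a)],robot.inverse_kinematics(list(p),[P,0,np.radians(a)])) for a in(y,y-180)]
    return min([x for x in o if x[1] is not None],key=lambda x:abs(x[1][5]))[0]
for n,p,y in [('sam',(428,-38,150),85),('pl',(655,-170,170),85),('bl',(636,199,170),81.7)]:
    robot.move_ptp(list(p),best(p,y)); robot.sleep(.15); snap(n); print(n,robot.current_t(),robot.current_eef_rot())
a=[cv2.imread(f'pics/{n}.png') for n in('sam','pl','bl')]
cv2.imwrite('pics/pb.png',np.vstack([cv2.resize(a[1],(480,300)),cv2.resize(a[2],(480,300))]))
E
```

```text
(636, 199, 19) 81.7 [ 0.14  0.6   1.43 -0.    1.1   0.28]
(636, 199, 19) -98.3 [ 0.14  0.6   1.43  0.    1.1  -2.86]
(663, -197, 41) 81.7 [-0.45  0.62  1.34  0.    1.18 -0.3 ]
(663, -197, 41) -98.3 [-0.45  0.62  1.34 -0.    1.18  2.84]
(428, -38, 11) 81.7 [-0.35  0.26  2.04 -0.    0.84 -0.2 ]
(428, -38, 11) -98.3 [-0.35  0.26  2.04 -0.    0.84  2.94]
sam 2.2417 [-3.14158360e+00  7.55078789e-05  1.48215547e+00]
pl 3.4667 [3.14106170e+00 1.50214488e-04 1.48411534e+00]
bl 5.05 [3.14157266e+00 1.62015934e-04 1.42401918e+00]
```

View pics/bl.png

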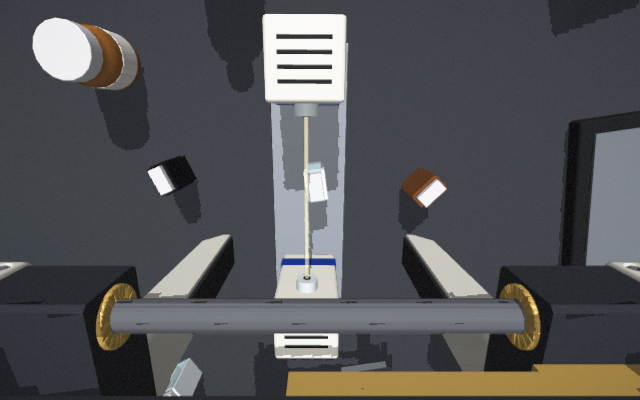

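View pics/pl.png

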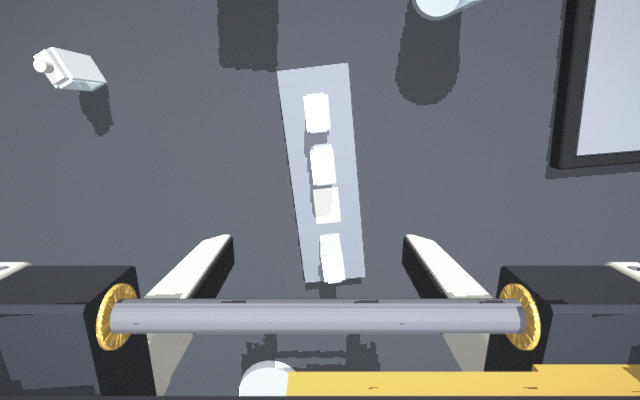

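View pics/sam.png

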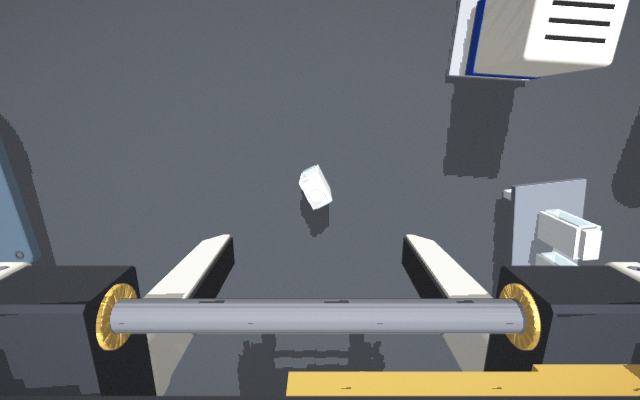

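The wrist views show the blank at (316,182), partly under the beam line; the empty place at (327,205); and the sample at (315,188). I'll enlarge these for corners.

Run:
```python
import cv2,numpy as np
def crop(n,x,y,w,h,s):
    a=cv2.imread(f'pics/{n}.png')[y:y+h,x:x+w]; a=cv2.resize(a,None,fx=s,fy=s,interpolation=cv2.INTER_CUBIC)
    for i in range(0,w,10): cv2.line(a,(i*s,0),(i*s,4 if i%50 else 12),(0,0,255),1)
    for i in range(0,h,10): cv2.line(a,(0,i*s),(4 if i%50 else 12,i*s),(0,0,255),1)
    return a
A=crop('bl',290,150,50,75,4); B=crop('sam',290,150,50,75,4); C=crop('pl',290,150,50,75,8) 
cv2.imwrite('pics/col.png',np.hstack([np.vstack([A,B]),C]))
```

```text
(no output)
```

View pics/col.png

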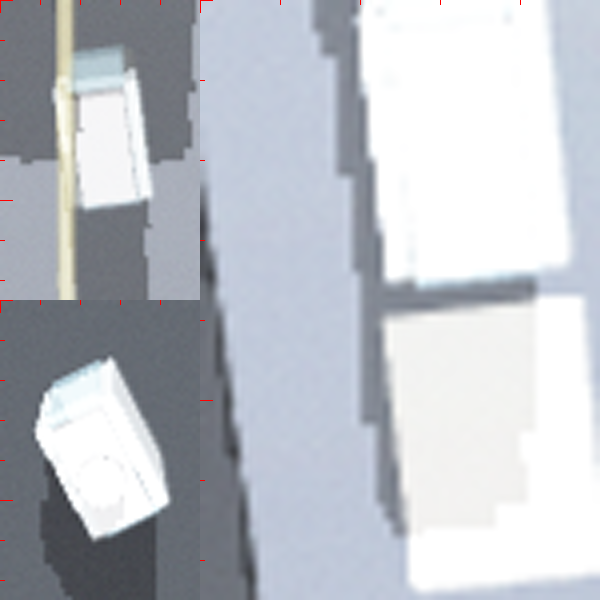

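Run:
```python
from h import *
import pickle
L=lambda n:pickle.load(open(n+'.pkl','rb'))
pl,bl,sa,top=map(L,('pl','bl','sam','top'))
yaw=lambda v:np.degrees(np.arctan2(v[1],v[0])).round(2)
g=lambda c,z,*p:[ray(c,q,z) for q in p]
a=g(pl,30,(313.1,189),(337.9,187.1),(316.6,224)); print('place',(a[1]+a[2])/2,'yaw y',yaw(a[0]-a[2]),np.linalg.norm(a[0]-a[2]),np.linalg.norm(a[1]-a[0]))
s=g(pl,30,(277,71),(348,63),(365,276),(305,283)); print('shelf',sum(s)/4,yaw(s[0]-s[3]),yaw(s[1]-s[2]),[np.linalg.norm(s[i]-s[i-1]).round(1) for i in range(4)])
b=g(bl,58,(323.75,168),(328,199.5),(310.5,202)); d=b[0]-b[1]; u=d/np.linalg.norm(d); n=np.array([u[1],-u[0],0]) # right
print('blank',(b[0]+b[1])/2-10*n,yaw(d),np.linalg.norm(d))
c=g(sa,50,(313.25,209.5),(332,200),(299.5,182.5)); e=c[1]-c[0]; e/=np.linalg.norm(e); n=np.array([-e[1],e[0],0])
print('sample',(c[0]+c[1])/2+16*n,'yaw y',yaw(n),yaw(c[2]-c[0]),np.linalg.norm(c[1]-c[0]),np.linalg.norm(c[2]-c[0]))
# beam line
im=bl['img'].astype(int); pts=[]
for r in list(range(122,160))+list(range(206,262)):
    row=im[r,295:320]; m=(row[:,2]-row[:,0]>18); 
    if m.any(): pts.append((295+np.nonzero(m)[0].mean(),r))
pts=np.array(pts); k=np.polyfit(pts[:,1],pts[:,0],1); print('beam fit',k,len(pts))
p=g(bl,85,(np.polyval(k,116),116),(np.polyval(k,275),275)); print(p,'beam yaw',yaw(p[0]-p[1]))
# colour edges top & bottom heads
print(im[98:124,306].tolist()[::2]); print(im[262:294:2,306].tolist())
h=g(bl,112,(263,15),(347,14),(346,103),(265,101.5)); print('head+',sum(h)/4,[np.linalg.norm(h[i]-h[i-1]).round(1) for i in range(4)],yaw(h[0]-h[3]),yaw(h[1]-h[2]))
```

```text
place [ 662.40176317 -194.61388106   30.        ] yaw y 90.37 39.473548958897034 26.3479210980885
shelf [ 661.85340123 -168.96453499   30.        ] 91.19 91.35 [np.float64(229.5), np.float64(68.7), np.float64(227.8), np.float64(69.3)]
blank [635.2982609  202.16903779  58.        ] 89.47 31.42476254874151
sample [425.65714874 -36.01226138  50.        ] yaw y 112.77 110.7 19.999692679344506 29.080607892301135
beam fit [7.23971111e-03 3.04507728e+02] 90
[array([636.6490315 , 268.06329159,  85.        ]), array([614.74945934, 122.84180543,  85.        ])] beam yaw 81.42
[[246, 249, 250], [197, 207, 209], [118, 122, 125], [175, 174, 165], [175, 170, 165], [176, 174, 168], [176, 174, 168], [176, 174, 166], [175, 173, 166], [122, 127, 124], [182, 215, 218], [180, 213, 216], [181, 214, 218]]
[[186, 179, 175], [189, 181, 174], [218, 241, 244], [191, 227, 231], [186, 221, 226], [183, 220, 224], [184, 219, 219], [139, 173, 179], [93, 114, 118], [186, 183, 176], [201, 199, 191], [245, 243, 238], [245, 244, 239], [245, 244, 239], [245, 244, 240], [244, 243, 239]]
head+ [643.7725648  307.13231526 112.        ] [np.float64(57.8), np.float64(58.6), np.float64(59.5), np.float64(60.4)] 80.48 82.23
```

Run:
```python
from h import *
o=[np.pi,0,np.radians(89.5)]
robot.move_gripper(0.6)
robot.move_linear([635.3,202.2,110],o); 
print(robot.move_linear([635.3,202.2,17],o,speed=80,f_stop=8), robot.current_tcp_pos(), robot.current_contact_force())
robot.move_gripper(0.0); print('w',robot.current_gripper_width()*93,robot.current_contact_force())
robot.move_linear([635.3,202.2,180],o); robot.sleep(.2)
snap('held1'); print(robot.current_t(),robot.current_gripper_width()*93,robot.current_contact_force(),robot.current_tcp_pos(),robot.current_eef_rot())
a=cv2.imread('pics/held1.png')[60:360,200:440]; cv2.imwrite('pics/held1c.png',cv2.resize(a,None,fx=2,fy=2,interpolation=cv2.INTER_CUBIC))
```

```text
False [635.88858609 202.3006802   17.74971993] [-0.73232328 -0.46754649  0.9956638 ]
w 19.403278887284888 [0.16259877 0.60984468 0.55222062]
9.8417 19.765303932914602 [ 0.34270622 -0.24056084 -0.88179216] [634.96086686 202.13931954 179.14534954] [-3.14017870e+00  2.33599326e-04  1.56208696e+00]
```

View pics/held1c.png

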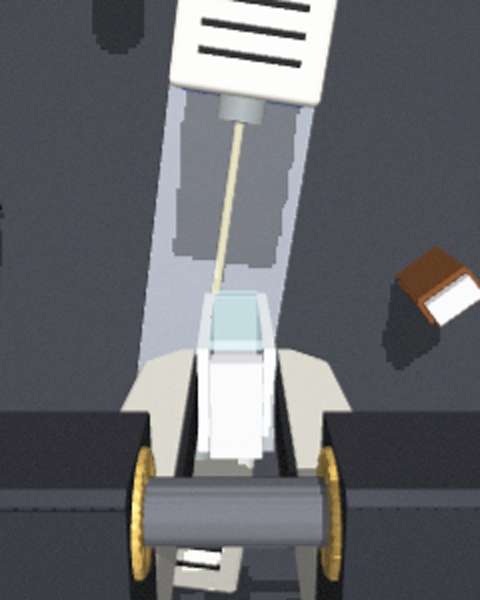

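The blank is held squarely. The foot edge of its window is at row ~206 and the top edge at row ~236. From these I'll compute its offset along the jaws.

Run:
```python
from h import *
import pickle
c=pickle.load(open('held1.pkl','rb')); t=np.array([634.96,202.14,179.15]); T=R.from_euler('xyz',[-3.14018,0,1.562087]).as_matrix()
im=c['img'].astype(int)
print(im[200:214,318].tolist()); print(im[230:242,318].tolist()); print('lid end',im[284:294,318].tolist())
for n,uv,z in [('foot',(318,205.8),170.2),('top',(318,236),220.2),('lid far',(318,240),226.2),('lid near',(318,289),226.2)]: print(n,T.T@(ray(c,uv,z)-t))
```

```text
[[202, 190, 185], [201, 189, 184], [203, 193, 187], [202, 190, 184], [203, 190, 184], [219, 210, 190], [222, 215, 192], [212, 203, 181], [230, 225, 206], [226, 222, 201], [225, 220, 198], [224, 220, 197], [225, 221, 200], [225, 221, 200]]
[[240, 235, 219], [247, 242, 228], [246, 241, 227], [246, 242, 228], [241, 235, 222], [217, 211, 202], [205, 203, 196], [216, 213, 212], [223, 220, 220], [225, 221, 223], [223, 220, 221], [232, 229, 230]]
lid end [[252, 251, 251], [251, 251, 251], [252, 250, 251], [251, 250, 250], [251, 251, 251], [181, 182, 183], [133, 140, 140], [130, 135, 137], [131, 137, 138], [131, 138, 138]]
foot [14.2587881   0.20678719  8.94971681]
top [ 13.01244075   0.17277281 -41.05028503]
lid far [ 13.30352172   0.16865287 -47.05028519]
lid near [-13.64099816   0.1709899  -47.0502885 ]
```

Run:
```python
from h import *
o=[np.pi,0,np.radians(91.2)]; x,y=662.5,-193.6
robot.move_ptp([x,y,180],o); robot.move_linear([x,y,60],o,speed=120); robot.sleep(.2)
p=robot.current_tcp_pos(); print(p)
snap('pre')
print(robot.move_linear([x,y,38.5],o,speed=25,f_stop=4),robot.current_tcp_pos(),robot.current_contact_force())
robot.sleep(.2); robot.move_gripper(.5); robot.sleep(.2); robot.move_linear([x,y,150],o,speed=120); 
robot.move_linear([655,-215,150],o); robot.sleep(.3); snap('placed'); print(robot.current_t(),robot.current_tcp_pos())
a=cv2.imread('pics/placed.png')[50:290,240:400]; cv2.imwrite('pics/placedc.png',cv2.resize(a,None,fx=2.5,fy=2.5,interpolation=cv2.INTER_CUBIC))
```

```text
[ 663.00437311 -193.82989337   60.94097752]
True [ 662.09553528 -193.41393289   39.01775897] [0.33389002 0.4404472  5.79843959]
16.2917 [ 655.15043587 -214.4911139   150.00896887]
```

View pics/placedc.png

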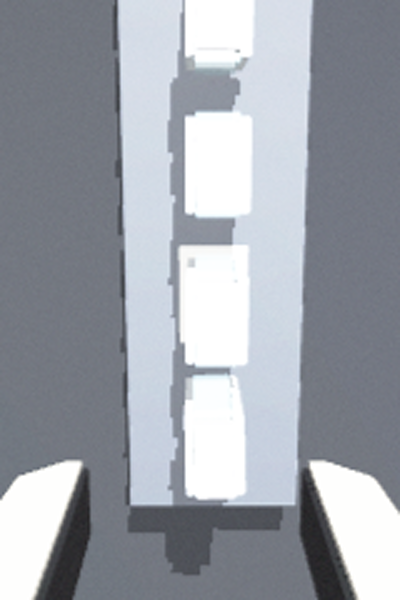

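The blank stands on the place mark at crop (180–248, 245–365). White on white is hard to read, so I'll look with stretched contrast.

Run:
```python
from h import *
import pickle
c=pickle.load(open('placed.pkl','rb')); im=c['img']
g=im[60:260,295:355].astype(float).min(2); g=np.clip((g-185)/70,0,1)**3*255
a=cv2.resize(g.astype(np.uint8),None,fx=6,fy=6,interpolation=cv2.INTER_CUBIC)[550:1150]
b=cv2.resize(g.astype(np.uint8),None,fx=6,fy=6,interpolation=cv2.INTER_CUBIC)[:600]
cv2.imwrite('pics/plc2.png',np.hstack([b,a]))
```

```text
(no output)
```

View pics/plc2.png

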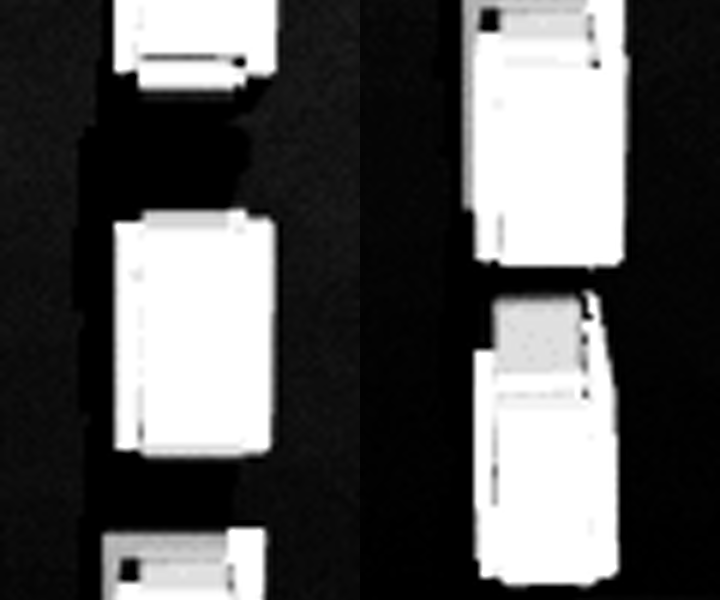

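Run:
```python
from h import *
import pickle
c=pickle.load(open('placed.pkl','rb'))
for n,r,l,rr in [('c1',72.2,314.2,340.8),('c2',135.2,314.2,340.2),('blank',194.2,314.5,339.2),('c3',247,315.2,338)]:
    a,b=ray(c,(l,r),80),ray(c,(rr,r),80); print(n,(a+b)/2,np.linalg.norm(a-b))
m=[ray(c,(295+x/6,60+y/6),30) for x,y in((103,532),(264,528))]; print('mark far edge',m, 'left',ray(c,(295+103/6,60+700/6),30))
s=[ray(c,(240+x/2.5,50+y/2.5),30) for x,y in((131,505),(294,505))]; print('shelf end',s)
```

```text
c1 [ 660.58287244 -111.84312709   80.        ] 20.29300090876857
c2 [ 661.72925831 -159.07760054   80.        ] 20.841344630507304
blank [ 662.85547213 -207.87592425   80.        ] 20.78667237809015
c3 [ 664.01870538 -255.86473057   80.        ] 20.084041995446093
mark far edge [array([ 649.14923654, -175.73405312,   30.        ]), array([ 674.94760944, -174.54709873,   30.        ])] left [ 649.60964047 -203.14084243   30.        ]
shelf end [array([ 630.19303417, -284.09115233,   30.        ]), array([ 698.70023999, -282.63409747,   30.        ])]
```

The blank is collinear with the row and spaced about 48 mm from its neighbours, within 1 mm. Next I'll approach the sample with the tool aligned to it and check from near.

Run:
```python
from h import *
o=[np.pi,0,np.radians(112.5)]
robot.move_gripper(.6)
robot.move_ptp([425.7,-36,115],o); robot.sleep(.25); snap('s2'); print(robot.current_t(),robot.current_tcp_pos(),robot.current_eef_rot())
a=cv2.imread('pics/s2.png')[130:290,260:380]; cv2.imwrite('pics/s2c.png',cv2.resize(a,None,fx=3.7,fy=3.7,interpolation=cv2.INTER_CUBIC))
```

```text
18.1417 [426.30775055 -36.46520157 114.92540978] [-3.14157755e+00 -3.21511204e-06  1.96288467e+00]
```

View pics/s2c.png

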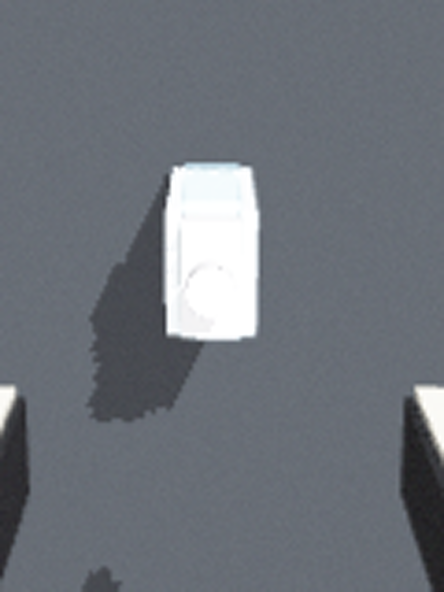

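The sample is square to the tool: near top edge at row 221, far foot edge at row 174, centre column 317. I'll correct the position, grasp it, and carry it to hover above the light path.

Run:
```python
from h import *
import pickle
c=pickle.load(open('s2.pkl','rb')); T=R.from_euler('xyz',[np.pi,0,1.96288]).as_matrix(); u=T[:,0]
t=np.array([426.31,-36.47,0])
n=T.T@(ray(c,(317,221.2),50)-t); fr=T.T@(ray(c,(317.3,174.2),0)-t); print(n,fr)
dx=(n[0]+16+fr[0]-16)/2; dy=(n[1]+fr[1])/2; print(dx,dy)
assert abs(dx)<8 and abs(dy)<8
p=t+T@np.array([dx,dy,0]); o=[np.pi,0,np.radians(112.5)]; print(p)
robot.move_linear([p[0],p[1],100],o); print(robot.move_linear([p[0],p[1],9.5],o,speed=80,f_stop=8),robot.current_tcp_pos())
robot.move_gripper(0.); print('w',robot.current_gripper_width()*93, robot.current_tcp_pos())
robot.move_linear([p[0],p[1],190],o)
o=[np.pi,0,np.radians(81.4)]
robot.move_ptp([626.3,194.2,190],o); robot.move_linear([626.3,194.2,70],o,speed=80); robot.sleep(.4); snap('lp')
print(robot.current_t(),robot.current_tcp_pos(),robot.current_eef_rot(),robot.current_gripper_width()*93)
s=robot.get_image('scene'); tp=robot.get_image('top'); pickle.dump((s,tp),open('st.pkl','wb'))
a=cv2.imread('pics/lp.png')[0:360,200:440]; cv2.imwrite('pics/lpc.png',cv2.resize(a,None,fx=1.66,fy=1.66,interpolation=cv2.INTER_CUBIC))
```

```text
[-16.14523731  -0.15521768 -50.        ] [1.45507731e+01 8.57951922e-02 1.05068808e-17]
-0.7972321215839084 -0.03471124635809768
[ 4.26582557e+02 -3.72199977e+01 -4.25090167e-18]
False [427.02639939 -37.34757994   9.90220503]
w 19.433654654834438 [426.61812099 -37.21805741   9.53093042]
24.9583 [626.29930941 194.20474704  70.04816258] [3.14155358e+00 4.37485120e-06 1.42068068e+00] 19.296950973651896
```

View pics/lpc.png

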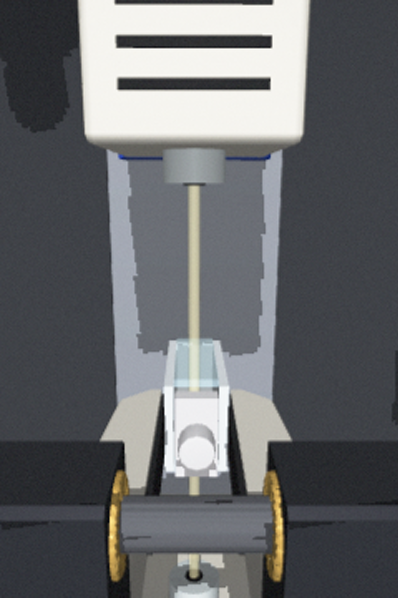

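Run:
```python
from h import *
import pickle
c=pickle.load(open('lp.pkl','rb')); im=c['img'].astype(int); T=R.from_euler('xyz',[np.pi,0,1.42068]).as_matrix(); t=np.array([626.3,194.2,70.05])
tl=lambda uv,z:(T.T@(ray(c,uv,z)-t)).round(2)
pts=[]
for r in list(range(114,203))+list(range(289,297)):
    row=im[r,305:330]; m=row[:,2]-row[:,0]>15
    if m.any(): pts.append((305+np.nonzero(m)[0].mean(),r))
pts=np.array(pts); k=np.polyfit(pts[:,1],pts[:,0],1); print(k,pts[::10].round(1).tolist())
for r in(115,160,200,250,290,340): print('beam',r,tl((np.polyval(k,r),r),85))
for r in (206,225,245,260,280): print(r,im[r,292:344].min(1).tolist())
print('col rows far',[(r,im[r,310].tolist()) for r in range(85,116,2)])
print('near',[(r,im[r,317].tolist()) for r in range(328,352,2)])
print('near310',[(r,im[r,308].tolist()) for r in range(328,352,2)])
print('foot',[(r,im[r,310].tolist()) for r in range(198,240,1)])
```

```text
[-7.96618109e-16  3.16500000e+02] [[316.5, 114.0], [316.5, 124.0], [316.5, 134.0], [316.5, 144.0], [316.5, 154.0], [316.5, 164.0], [316.5, 174.0], [316.5, 184.0], [316.5, 194.0], [316.5, 290.0]]
beam 115 [ 72.12  -0.55 -14.95]
beam 160 [ 47.87  -0.57 -14.95]
beam 200 [ 24.75  -0.6  -14.95]
beam 250 [ -6.45  -0.63 -14.95]
beam 290 [-33.47  -0.66 -14.95]
beam 340 [-70.19  -0.7  -14.95]
206 [104, 108, 105, 107, 105, 104, 104, 107, 108, 127, 190, 199, 201, 201, 184, 184, 183, 181, 182, 184, 182, 178, 198, 208, 200, 197, 194, 182, 154, 150, 175, 156, 154, 154, 155, 154, 189, 201, 200, 201, 163, 114, 104, 104, 104, 103, 105, 105, 105, 105, 107, 105]
225 [161, 159, 160, 161, 159, 161, 162, 179, 196, 202, 199, 201, 197, 154, 158, 174, 173, 176, 174, 173, 175, 172, 197, 205, 210, 210, 205, 191, 170, 173, 175, 176, 173, 174, 175, 168, 148, 145, 148, 188, 201, 202, 201, 202, 183, 164, 160, 161, 162, 159, 159, 159]
245 [179, 180, 180, 124, 56, 34, 46, 233, 242, 241, 242, 242, 198, 208, 237, 239, 239, 239, 238, 240, 240, 239, 239, 239, 238, 239, 239, 240, 239, 238, 239, 239, 239, 239, 238, 239, 2
[... 1854 characters left out ...]
4]), (211, [199, 191, 173]), (212, [201, 194, 177]), (213, [200, 193, 175]), (214, [201, 194, 176]), (215, [200, 195, 176]), (216, [200, 193, 174]), (217, [199, 192, 174]), (218, [202, 195, 177]), (219, [199, 193, 176]), (220, [200, 192, 173]), (221, [198, 192, 173]), (222, [199, 193, 174]), (223, [199, 193, 175]), (224, [201, 193, 176]), (225, [200, 192, 174]), (226, [201, 195, 176]), (227, [199, 193, 173]), (228, [216, 207, 187]), (229, [227, 221, 201]), (230, [231, 224, 204]), (231, [232, 224, 205]), (232, [231, 225, 205]), (233, [195, 188, 179]), (234, [179, 177, 171]), (235, [189, 186, 182]), (236, [195, 193, 191]), (237, [198, 195, 196]), (238, [198, 193, 194]), (239, [197, 195, 195])]
```

Run:
```python
from h import *
import pickle
c=pickle.load(open('lp.pkl','rb')); im=c['img'].astype(int); T=R.from_euler('xyz',[np.pi,0,1.42068]).as_matrix(); t=np.array([626.3,194.2,70.05])
tl=lambda uv,z:(T.T@(ray(c,uv,z)-t)).round(2)
print('far tip',tl((310,110),92),'near',tl((316.5,347.5),85),'foot far',tl((317,203.8),60.5),'top far',tl((317,228.5),110.5))
print([(r,im[r,301].min(),im[r,334].min()) for r in range(278,294)])
print('top near',tl((317,285),110.5))
s,tp=pickle.load(open('st.pkl','rb'))
a=s['img'][120:260,300:500]; cv2.imwrite('pics/sc.png',cv2.resize(a,None,fx=4,fy=4,interpolation=cv2.INTER_CUBIC))
```

```text
far tip [ 74.71  -3.87 -21.95] near [-76.01  -0.71 -14.95] foot far [15.42 -0.36  9.55] top far [ 16.78  -0.27 -40.45]
[(278, np.int64(242), np.int64(241)), (279, np.int64(242), np.int64(241)), (280, np.int64(242), np.int64(242)), (281, np.int64(242), np.int64(241)), (282, np.int64(241), np.int64(241)), (283, np.int64(232), np.int64(226)), (284, np.int64(175), np.int64(138)), (285, np.int64(117), np.int64(99)), (286, np.int64(102), np.int64(101)), (287, np.int64(101), np.int64(104)), (288, np.int64(102), np.int64(101)), (289, np.int64(103), np.int64(102)), (290, np.int64(101), np.int64(102)), (291, np.int64(103), np.int64(104)), (292, np.int64(103), np.int64(101)), (293, np.int64(101), np.int64(100))]
top near [-15.27  -0.29 -40.45]
```

View pics/sc.png

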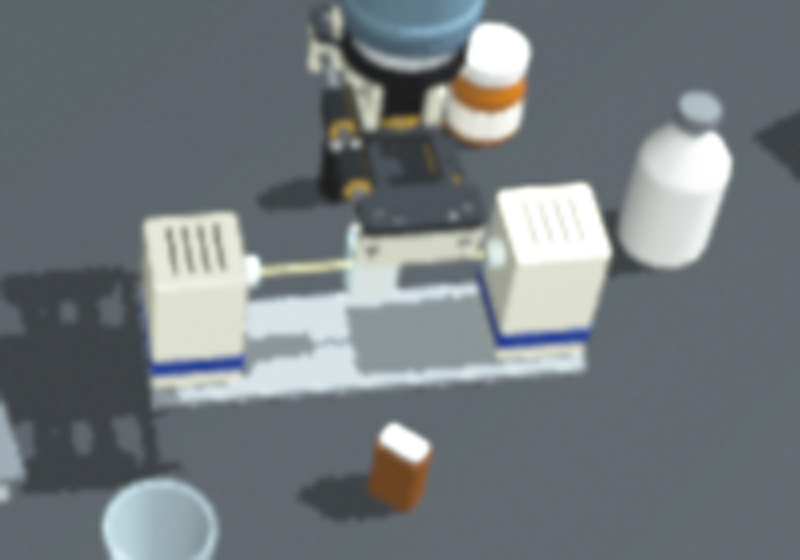

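The scene view shows the sample held between the snouts with the beam entering its window. Small correction (about −0.7 mm along the beam, −0.4 mm across, −0.5 mm in z), then a final check and hand-in.

Run:
```python
from h import *
o=[np.pi,0,np.radians(81.4)]; T=R.from_euler('xyz',o).as_matrix()
p=np.array([626.3,194.2,69.5])+T@np.array([-.7,-.4,0])
robot.move_linear(list(p),o,speed=10); robot.sleep(.8)
c=snap('fin'); im=c['img'].astype(int); t=np.array(robot.current_tcp_pos())
m=[295+np.nonzero(im[r,295:335,2]-im[r,295:335,0]>15)[0].mean() for r in range(120,195)]
e=np.nonzero(im[245,285:350].min(1)>200)[0]+285
print('beam col',np.mean(m),'cell cols',e.min(),e.max(),t,robot.current_eef_rot(),robot.current_gripper_width()*93,np.abs(robot.current_joint_vel()).max(),robot.current_contact_force(),robot.current_t())
robot.hand_in()
```

```text
beam col 317.00666666666666 cell cols 299 336 [625.83579825 193.56334735  69.51666761] [ 3.14153608e+00 -1.67136919e-05  1.42065601e+00] 19.416445718419826 0.002461490866332113 [ 0.64254416 -0.634639   -0.96803009] 26.1583
the job is handed in; nothing more can be done
```

I put the blank back in the empty place on the shelf. The sample is held upright in the light path by the gripper alone. The job is handed in at about 26 s of the 64 s allowed.

- **Blank:** measured from the wrist camera after release, it stands in line with the other cells, 48 to 49 mm from its neighbours, so it is within about 1 mm. I gripped it on its frosted faces.
- **Sample:** gripped on its frosted faces, 19.4 mm between the pads.
    - **Across the beam:** the last picture puts it within about 0.5 mm of the beam centre.
    - **Along the beam:** I corrected it to within about 1 mm of midway but did not measure this again after the correction.
    - **Height:** its centre is at about 85 mm.
    - **Stillness:** the arm was steady when I handed in.
- **Disagreement:** the sample's top and foot edges differed by about 1.3 mm along the beam, a possible 1.5° tilt. I took this as edge-reading noise and did not correct it.
- **Not checked:** I did not look at the blank or the rest of the bench again after fetching the sample. No contact forces seen suggested that anything else was touched.

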